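# Make up two tackle kits on the houseboat

## Robot

A 7-joint arm with a two-finger parallel gripper is mounted at the origin on the work surface. World frame = base frame: x ahead of the robot, y to its left, z up, the work surface at z = 0. Lengths are in m, angles in rad, forces in N, time in s.
With the tool pointing down it reaches from about 0.4 to 0.85 m from the base axis. Payload 10.4 kg.
Tool frame: the origin (TCP) lies between the finger pads; the fingertips stand ahead of it and the grasp point (between the pads) lies 6 mm ahead of it (finger_overhang is the z of the fingertips in the tool frame, in m); z points along the fingers, y is the direction in which the jaws open and shut (so a half turn about z gives the same grasp; the last joint's range is limited). The gripper opens to 85 mm and grips with 20 to 120 N. Pads are 22 mm wide; open, the fingers measure 114 mm over their backs; the gripper's body (76 mm by 85 mm) begins 54 mm behind the grasp point. The pads swing forward as they close: fully open they stand 13 mm farther back than shut.
Start: joints at [1.125, 0.332, -0.065, 1.46, 0.022, 1.35, -0.088], TCP at [0.256, -0.57, 0.256] pointing down, gripper open.
Joint ranges: [-2.6, 2.6], [-0.5, 2.12], [-1.47, 1.34], [0.16, 2.42], [-1.27, 4.41], [0.06, 2.06], [-2.6, 2.6]. Speed limits (rad/s): [2.22, 2.22, 2.79, 2.79, 3.14, 3.14, 3.14].

## Interface

Orientations are given as a unit quaternion [x, y, z, w].
In Python, from workcell import * gives the robot as it stands.
- The arm moves only by the shell command python3 -m creep 'ROWS' [FORCE]. ROWS is JSON, a list of rows, each a list of 7 numbers: the turn, a rotation vector about the tool's x, y, z in rad, then the shift along the tool's x, y, z in mm, then the closure in counts, from 0 (fully open) to 255 (shut). In form: [[wx, wy, wz, dx, dy, dz, claw], ...]. A call has 1 to 8 rows; each row shifts and turns the commanded pose from where the row before left it, along the tool's axes as they then stand; what a row does not reach is not made up. A row lasts 1/10 s, in which the tool goes at most 50 mm and 8.59 degrees, less where a joint would pass 70% of its speed; a pose out of reach is approached as far as the arm can. A call is refused whole if a number of a shift passes 50 or a number of a turn 0.15, either way. A call with a gripper value outside its range is refused whole. The fingers move at their own pace and stop on an object; FORCE is the grip in N (left out, the last holds). Time passes only in rows, so rows that do not move let the fingers close. It gives the time, the measured TCP pose, the force and the opening at its end, in the units of the state.
- get_obs(): the state, without advancing time (a new reading comes with each control period).
- camera(name): name is "scene" or "top"; returns (picture, depth): 420x560x3 uint8, blue, green, red; 420x560 float32, m along the optical axis (not along the pixel's ray), 0 where there is no reading.
- camera_model(name): a dict with "camera_matrix" (3x3 intrinsics, pixels), "R" (3x3) and "t" (3): a world point X has camera coordinates R X + t. Camera axes: x right, y down, z forward; pixel columns grow to the right and rows downward; lengths in m; the calibration is good to about 2 mm. A picture is of the moment at which its call begins. camera_model takes no time and is no camera call.
- hand_in(): hands the job in, once; it reports no verdict.
The state is a dict: "clock": time; "joint_pos": joint angles; "joint_velocities": joint speeds; "tau": joint torques, N m; "position": TCP position; "ee_rot": TCP orientation; "ft_force": force on the tool from outside, world axes, zero at the start; "torque": the same for the moment, N m; "grip_width": opening from 0.0 (shut) to 1.0 (fully open).
Only numpy, scipy, OpenCV 4.12 (cv2) and the standard library are available. Lean on these libraries where they do the work, as an engineer would, in place of code of your own. Each camera call takes 0.05 s, during which the arm holds its last target.

## Task

Make up two tackle kits from the stock on the table, every piece standing upright on the floor of its bay, one piece to a bay. In the two-bay steel tray put the largest spool (wide bay) and the square sinker (narrow bay); in the three-bay plastic tray put the smallest spool in the middle bay with the round sinker and the cork float in the end bays, whichever way round you like. Leave the middle-sized spool, the ashtray and the reel cover where they stand.

Things in the scene. Friction and masses are not known exactly. Their poses are not given: they have to be found in the camera images.
- steel_tray: Stainless steel tray, 143 x 84 mm, fixed to the table, with two open bays of unequal size. Origin: centre of its underside, x along its length, y across, z up. Floor 3 mm thick (top at z = 3 mm), walls and divider 3 mm thick with tops at z = 10 mm. Wide bay: 78 x 78 mm inside, centred at x = -29.5 mm, y = 0. Narrow bay: 56 mm (x) by 78 mm (y) inside, centred at x = +40.5 mm, y = 0.
- plastic_tray: Grey plastic tray, 198 x 68 mm, fixed to the table, with three equal open bays in a row. Origin: centre of its underside, x along its length, y across, z up. Floor 3 mm thick (top at z = 3 mm), walls and dividers 3 mm thick with tops at z = 10 mm. Bays 62 x 62 mm inside, centred at x = -65, 0 and +65 mm, y = 0.
- spool_large: Largest line spool standing on end, a plain cylinder for gripping with thin white flanges, wound with grey line, black hub dot on top; the largest of three such spools: 58 mm diameter, 46 mm tall, about 90 g. Loose. Origin: centre of its underside, z up its axis.
- spool_medium: Middle-sized line spool standing on end, a plain cylinder for gripping with thin white flanges, wound with grey line, black hub dot on top; the middle-sized of three such spools: 46 mm diameter, 42 mm tall, about 60 g. Loose. Origin: centre of its underside, z up its axis. It stays in the stock.
- spool_small: Smallest line spool standing on end, a plain cylinder for gripping with thin white flanges, wound with grey line, black hub dot on top; the smallest of three such spools: 34 mm diameter, 38 mm tall, about 35 g. Loose. Origin: centre of its underside, z up its axis.
- sinker_square: Square lead sinker: dark metal block 36 x 36 mm, 34 mm tall, with a thin brass wire eye on top up to 46 mm (seen only, not felt), about 480 g, standing upright, loose. Origin: centre of its underside, x and y square to its side faces, z up.
- sinker_round: Round lead sinker: dark metal cylinder 28 mm diameter, 46 mm tall, with a thin brass wire eye on top up to 58 mm (seen only, not felt), about 310 g, standing upright, loose. Origin: centre of its underside, z up its axis.
- cork_float: Cork float: cork barrel 40 mm diameter, 44 mm tall, with a 7 mm wooden stem standing out of its top to 64 mm, about 30 g, standing upright, loose. Grip it by the barrel. Origin: centre of its underside, z up the stem.
- ashtray: White ceramic ashtray holding brass swivels, 100 mm across, 28 mm tall, loose; a bystander. Origin: centre of its underside.
- reel_cover: Grey plastic reel cover, a flat round cap 90 mm across, 36 mm tall with its black boss, loose; a bystander. Origin: centre of its underside.

How it is judged:
By the outcome, as a careful person would: the job done as asked, in the order asked, and still so for the second after the job is handed in, with the robot touching nothing.
It also fails if it takes over 128 s, if anything falls off the work surface, if the arm or the gripper's body presses on something with over 40 N, if the wrist force passes 120 N, or if a joint passes its speed limit or range.

## Working session

There is one attempt and no reset: what is moved stays moved. The work goes in short steps, Python scripts to look and compute and a shell command to move; the robot and the scene stay as the last step left them, time stands still between calls to the robot, and variables do not carry over. Pictures are saved under pics/ and viewed, and the job is handed in when it is done.

```bash
ls; mkdir -p pics
python3 - <<'E'
from workcell import *
import cv2,numpy as np
o=get_obs()
for k,v in o.items(): print(k,np.round(v,4) if not isinstance(v,dict) else v)
for n in ("scene","top"):
    p,d=camera(n); cv2.imwrite(f"pics/{n}0.png",p); np.save(f"pics/{n}0.npy",d)
    m=camera_model(n); print(n,{k:np.round(v,4).tolist() for k,v in m.items()})
E
```

```text
pics
clock 0.0
joint_pos [ 1.1254  0.3329 -0.0647  1.4609  0.0216  1.3499 -0.0885]
joint_velocities [ 0.001   0.001   0.0016  0.0016  0.0012 -0.0001 -0.0005]
tau [-5.00000e-04 -6.25443e+01  4.84000e-02 -3.91606e+01  1.60000e-02
  9.80000e-03 -1.00000e-04]
position [ 0.2563 -0.5696  0.2555]
ee_rot [ 9.777e-01  2.099e-01 -2.000e-04 -7.000e-04]
ft_force [-0.3367  0.7414  0.2264]
torque [-0.0385 -0.0146  0.0052]
grip_width 1.0005
scene {'camera_matrix': [[444.1221, 0.0, 272.3282], [0.0, 444.1221, 210.1211], [0.0, 0.0, 1.0]], 'R': [[0.7307, 0.6827, -0.0027], [0.4763, -0.5126, -0.7144], [-0.4891, 0.5207, -0.6998]], 't': [-0.3969, -0.2871, 1.3935]}
top {'camera_matrix': [[502.1959, 0.0, 279.3751], [0.0, 502.1959, 207.479], [0.0, 0.0, 1.0]], 'R': [[0.0077, -1.0, -0.0023], [-0.9973, -0.0075, -0.0727], [0.0727, 0.0028, -0.9974]], 't': [-0.0523, 0.5907, 1.2541]}
```

View pics/top0.png

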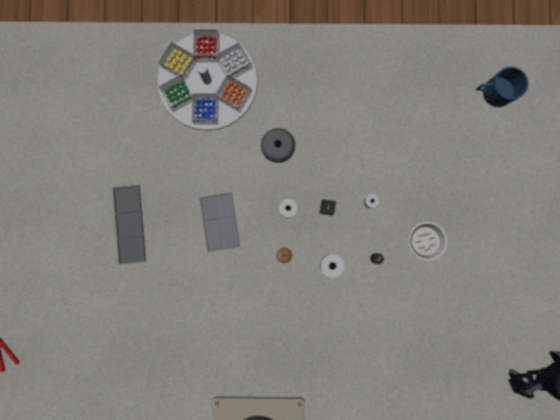

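View pics/scene0.png

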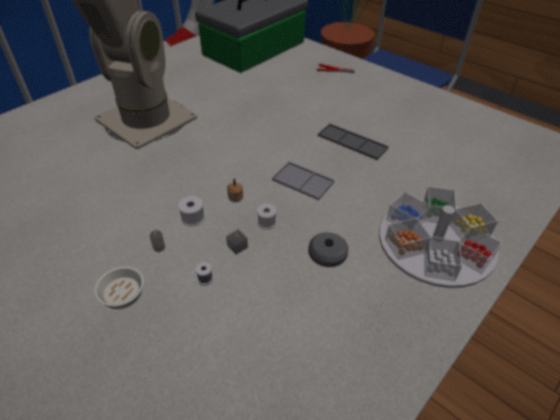

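The top view shows the plastic tray near (129,224), the steel tray near (220,222), the spools at (333,266) L, (288,208) M and (372,201) S, the sinkers at (328,207) square and (377,258) round, and the cork at (284,255). The ashtray is at (428,241) and the reel cover at (278,145). Next I'll zoom in to measure.

```bash
cat > h.py <<'E'
from workcell import *
import cv2,numpy as np
from scipy.spatial.transform import Rotation as Ro
def ray(name,uv,z):
    m=camera_model(name);K=np.array(m["camera_matrix"]);R=np.array(m["R"]);t=np.array(m["t"])
    d=R.T@np.linalg.inv(K)@np.array([uv[0],uv[1],1.]);c=-R.T@t
    return c+d*(z-c[2])/d[2]
def proj(name,X):
    m=camera_model(name);K=np.array(m["camera_matrix"]);R=np.array(m["R"]);t=np.array(m["t"])
    p=K@(R@np.array(X)+t);return p[:2]/p[2]
E
python3 - <<'E'
import cv2,numpy as np
from scipy import *
import workcell; print([ (n,getattr(workcell,n)) for n in dir(workcell) if not n.startswith('_') and not callable(getattr(workcell,n))])
p=cv2.imread("pics/top0.png")
a=cv2.resize(p[170:300,100:260],None,fx=5,fy=5,interpolation=cv2.INTER_NEAREST)[:600]
b=cv2.resize(p[185:285,265:400],None,fx=5.9,fy=5.9,interpolation=cv2.INTER_NEAREST)
a=np.clip(a.astype(float)*1.8,0,255).astype(np.uint8)
cv2.imwrite("pics/za.png",a);cv2.imwrite("pics/zb.png",b)
E
```

```text
[('finger_overhang', 0.025)]
```

View pics/za.png

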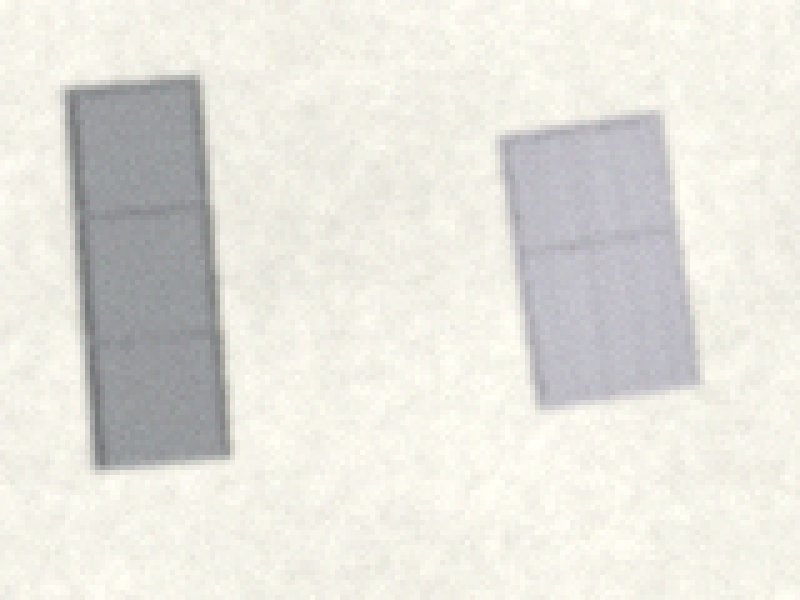

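View pics/zb.png

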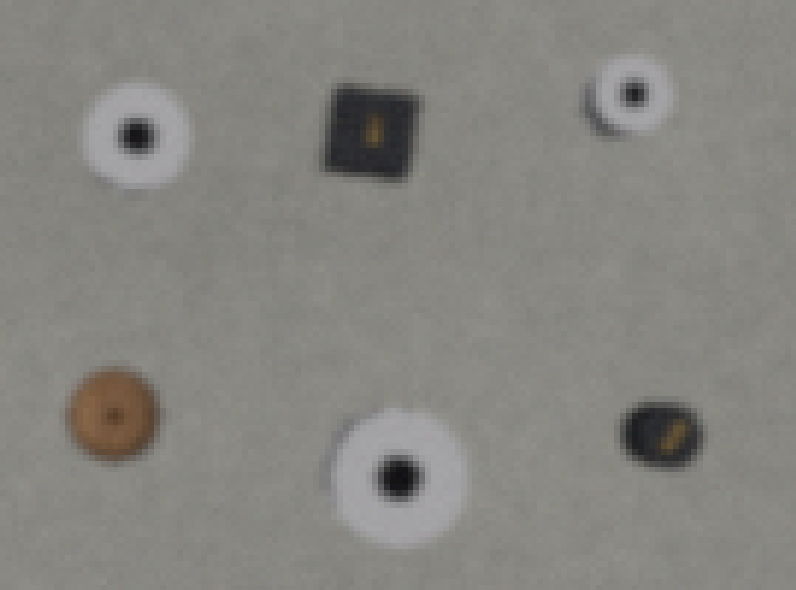

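```bash
cat > m.py <<'E'
from h import *
def cloud(name,d):
    m=camera_model(name);K=np.array(m["camera_matrix"]);R=np.array(m["R"]);t=np.array(m["t"])
    v,u=np.mgrid[:420,:560]
    P=np.stack([(u-K[0,2])/K[0,0]*d,(v-K[1,2])/K[1,1]*d,d],-1)
    return (P-t)@R
E
python3 - <<'E'
from m import *
p=cv2.imread("pics/top0.png");d=np.load("pics/top0.npy")
W=cloud("top",d)
hsv=cv2.cvtColor(p,cv2.COLOR_BGR2HSV)
def blob(mask,c,r):
    m=np.zeros(mask.shape,np.uint8);cv2.circle(m,c,r,1,-1)
    m=(mask&(m>0)).astype(np.uint8);cs,_=cv2.findContours(m,cv2.RETR_EXTERNAL,cv2.CHAIN_APPROX_NONE)
    return max(cs,key=cv2.contourArea),m
V=hsv[...,2].astype(int)
big=cv2.GaussianBlur(p,(3,3),0)
white=V>155;dark=V<100
for n,c,r,h in [("L",(333,266),18,.046),("M",(288,208),16,.042),("S",(372,201),12,.038)]:
    k,m=blob(white,c,r);(cx,cy),rad=cv2.minEnclosingCircle(k)
    e=cv2.fitEllipse(k);w=ray("top",e[0],h)
    k2,m2=blob(V<90,c,6 if n!="S" else 4);ys,xs=np.nonzero(m2)
    wt=(150-V[ys,xs]);hub=(np.average(xs,weights=wt),np.average(ys,weights=wt))
    print(n,np.round(e[0],1),np.round(e[1],1),"flange",np.round(w,4),"hub",np.round(ray("top",hub,h),4),"diam",np.sqrt(m.sum()*4/np.pi+k2.shape[0])*2.35)
g=np.median(W[...,2][200:300,420:540]);print("table z",np.median(W[300:360,150:350,2]))
for n,c,r,h in [("L",(333,266),18,.046),("M",(288,208),16,.042),("S",(372,201),12,.038),("sq",(328,207),13,.034),("rd",(377,258),13,.046),("ck",(284,255),14,.044)]:
    m=np.zeros(V.shape,np.uint8);cv2.circle(m,c,r,1,-1)
    s=(m>0)&(np.abs(W[...,2]-h)<.006)
    q=W[s];print(n,"depth top",s.sum(),np.round(q.mean(0),4), "mid bbox",np.round((q.min(0)+q.max(0))/2,4),"ext",np.round(np.ptp(q,axis=0),4))
k,m=blob(V<100,(328,207),14);r=cv2.minAreaRect(k);print("sq rect",r)
cr=cv2.boxPoints(r);print(np.round([ray("top",x,.034) for x in cr],4))
k,m=blob(V<105,(377,258),12);print("rd",cv2.fitEllipse(k))
k,m=blob((hsv[...,1]>70),(284,255),14);e=cv2.fitEllipse(k);print("ck",e,np.round(ray("top",e[0],.022),4),np.round(ray("top",e[0],.044),4))
# trays
for n,x0,x1,L,B in [("plastic",105,155,.198,.068),("steel",190,250,.143,.084)]:
    sub=np.zeros(V.shape,bool);sub[175:275,x0:x1]=1
    bg=np.median(V[175:275,155:190]);mk=(cv2.GaussianBlur(V.astype(np.float32),(3,3),0)<(bg-14))&sub
    cs,_=cv2.findContours(mk.astype(np.uint8),cv2.RETR_EXTERNAL,cv2.CHAIN_APPROX_NONE);k=max(cs,key=cv2.contourArea)
    P=np.array([ray("top",x,.010)[:2] for x in k[:,0,:].astype(float)]).astype(np.float32)*1000
    r=cv2.minAreaRect(P);print(n,bg,r,cv2.minAreaRect(k));
E
```

```text
L [332.4 265.6] [21.  21.8] flange [ 0.4464 -0.18    0.046 ] hub [ 0.4466 -0.1793  0.046 ] diam 47.44505672938732
M [287.8 207.5] [15.6 16.3] flange [ 0.5896 -0.069   0.042 ] hub [ 0.5894 -0.0688  0.042 ] diam 35.22108345052136
S [372.3 200.3] [10.7 11.7] flange [ 0.6097 -0.2807  0.038 ] hub [ 0.6099 -0.2799  0.038 ] diam 23.938439157990132
table z -0.0005138321553086291
L depth top 425 [ 0.4468 -0.1794  0.0453] mid bbox [ 0.4465 -0.1792  0.0457] ext [0.0568 0.0548 0.0114]
M depth top 250 [ 0.5893 -0.0685  0.0414] mid bbox [ 0.5899 -0.0683  0.0419] ext [0.0432 0.0427 0.0113]
S depth top 140 [ 0.6094 -0.2796  0.0373] mid bbox [ 0.6094 -0.2795  0.0381] ext [0.0329 0.0328 0.0117]
sq depth top 196 [ 0.5931 -0.1697  0.0334] mid bbox [ 0.5936 -0.1691  0.0335] ext [0.0381 0.0377 0.0107]
rd depth top 91 [ 0.4653 -0.2926  0.0455] mid bbox [ 0.4658 -0.2928  0.0461] ext [0.0248 0.0259 0.0113]
ck depth top 148 [ 0.4721 -0.0601  0.0417] mid bbox [ 0.4714 -0.0603  0.0427] ext [0.0347 0.0348 0.0094]
sq rect ((327.3499755859375, 207.04998779296875), (15.132086753845215, 15.273506164550781), 8.130102157592773)
[[ 0.5756 -0.147   0.034 ]
 [ 0.6138 -0.1524  0.034 ]
 [ 0.6087 -0.1901  0.034 ]
 [ 0.5705 -0.1846  0.034 ]]
rd ((376.6064147949219, 258.2449645996094), (10.853769302368164, 13.639639854431152), 103.91805267333984)
ck ((283.6070861816406, 254.74795532226562), (13.40165901184082, 13.795539855957031), 4.955328464508057) [ 0.4716 -0.0594  0.022 ] [ 0.472  -0.0593  0.044 ]
plastic 135.0 ((547.1885986328125, 336.53961181640625), (200.59677124023438, 75.81745910644531), 6.201164722442627) ((129.0, 224.0), (78.39494323730469, 29.730281829833984), 85.2363510131836)
steel 135.0 ((555.1646118164062, 105.60375213623047), (143.14276123046875, 86.06511688232422), 9.664839744567871) ((219.30633544921875, 221.4913330078125), (55.80499267578125, 33.75669479370117), 81.25383758544922)
```

```bash
cat > fit.py <<'E'
from m import *
def sub(img,x0,x1,y0,y1,f=8):
    g=cv2.cvtColor(img,cv2.COLOR_BGR2GRAY)[y0:y1,x0:x1]
    return cv2.resize(g,None,fx=f,fy=f,interpolation=cv2.INTER_CUBIC)
def quad(img,x0,x1,y0,y1,z,cam="top",f=8,th=None):
    s=cv2.GaussianBlur(sub(img,x0,x1,y0,y1,f),(0,0),4)
    if th is None: th,_=cv2.threshold(s,0,255,cv2.THRESH_OTSU)
    cs,_=cv2.findContours((s<th).astype(np.uint8),cv2.RETR_EXTERNAL,cv2.CHAIN_APPROX_NONE);k=max(cs,key=cv2.contourArea)
    px=(k[:,0].astype(float)+.5)/f-.5+[x0,y0]
    P=np.array([ray(cam,x,z)[:2] for x in px])*1000
    r=cv2.minAreaRect(P.astype(np.float32));c=cv2.boxPoints(r);L=[]
    for i in range(4):
        a,b=c[i],c[(i+1)%4];u=(b-a)/np.linalg.norm(b-a);n=np.array([-u[1],u[0]])
        w=P-a;al=w@u/np.linalg.norm(b-a);q=P[(abs(w@n)<4)&(al>.12)&(al<.88)]
        l=cv2.fitLine(q.astype(np.float32),cv2.DIST_HUBER,0,.01,.01).ravel();L.append(l)
    X=[]
    for i in range(4):
        a,b=L[i],L[(i+1)%4]
        s_=np.linalg.solve(np.array([[a[0],-b[0]],[a[1],-b[1]]]),b[2:]-a[2:]);X.append(a[2:]+s_[0]*a[:2])
    X=np.array(X);print("th",th,"corners",np.round(X,1).tolist(),"c",np.round(X.mean(0),1))
    for l in L: print("  ang",round(float((np.degrees(np.arctan2(l[1],l[0]))+45)%90-45),2))
    print("  sides",[round(float(np.linalg.norm(X[i]-X[i-1])),1) for i in range(4)])
    return X
if __name__=="__main__":
    p=cv2.imread("pics/top0.png")
    for n,a in dict(plastic=(105,155,175,275,.01),steel=(190,250,182,262,.01),sq=(316,341,195,220,.034)).items():
        print(n);quad(p,*a)
    print(proj("scene",[.547,.336,.01]),proj("scene",[.555,.1056,.01]))
E
python3 fit.py
```

```text
plastic
th 109.0 corners [[453.1000061035156, 290.20001220703125], [648.9000244140625, 311.8999938964844], [640.9000244140625, 383.20001220703125], [445.3999938964844, 361.1000061035156]] c [547.1 336.6]
  ang 6.27
  ang 6.34
  ang 6.37
  ang 6.46
  sides [71.3, 196.9, 71.7, 196.8]
steelTraceback (most recent call last):
  File "fit.py", line 27, in <module>
    print(n);quad(p,*a)
             ~~~~^^^^^^
  File "fit.py", line 10, in quad
    P=np.array([ray(cam,x,z)[:2] for x in px])*1000
                ~~~^^^^^^^^^
  File "h.py", line 5, in ray
    m=camera_model(name);K=np.array(m["camera_matrix"]);R=np.array(m["R"]);t=np.array(m["t"])
ValueError: time passes only in moves, steps and waits
```

```bash
sed -i '3a import functools\n_cm=camera_model\ncamera_model=functools.lru_cache(_cm)' h.py; python3 fit.py
python3 - <<'E'
from h import *
p=cv2.imread("pics/scene0.png")
cv2.imwrite("pics/zs.png",cv2.resize(p[110:260,260:400],None,fx=4,fy=4,interpolation=cv2.INTER_CUBIC))
for y in (.05,.1056,.16,.26,.336,.42): 
    X=np.array([.55,y,.01]); print(y, np.round(proj("scene",X),1))
E
```

```text
plastic
th 109.0 corners [[453.1000061035156, 290.20001220703125], [648.9000244140625, 311.8999938964844], [640.9000244140625, 383.20001220703125], [445.3999938964844, 361.1000061035156]] c [547.1 336.6]
  ang 6.27
  ang 6.34
  ang 6.37
  ang 6.46
  sides [71.3, 196.9, 71.7, 196.8]
steel
th 121.0 corners [[491.29998779296875, 51.099998474121094], [632.5999755859375, 75.30000305175781], [618.2999877929688, 159.89999389648438], [477.79998779296875, 136.10000610351562]] c [555.  105.6]
  ang 9.06
  ang 9.69
  ang 9.59
  ang 9.63
  sides [86.0, 143.3, 85.9, 142.5]
sq
th 91.0 corners [[608.2000122070312, -189.5], [612.9000244140625, -152.60000610351562], [576.0999755859375, -147.3000030517578], [571.2999877929688, -183.6999969482422]] c [ 592.1 -168.3]
  ang -8.87
  ang -7.27
  ang -8.22
  ang -7.5
  sides [37.4, 37.2, 37.2, 36.7]
[351.99455288 139.44731851] [302.94308577 178.24289187]
0.05 [287.5 187.6]
0.1056 [301.5 177.4]
0.16 [314.5 167.9]
0.26 [337.  151.4]
0.336 [352.8 139.9]
0.42 [369.3 127.8]
```

View pics/zs.png

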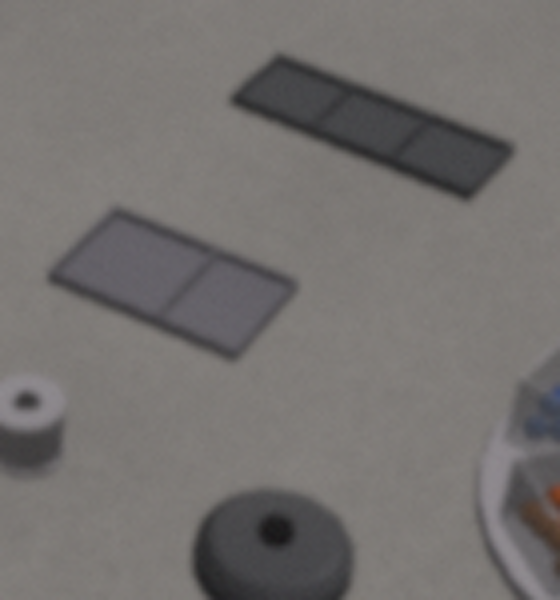

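```bash
cat > go.py <<'E'
# usage: go.py x y z yaw (mm,deg): prints turn and shift still to do
import sys
from h import *
T=[float(a) for a in sys.argv[1:5]]
o=get_obs();R=Ro.from_quat(o["ee_rot"]).as_matrix();pos=np.array(o["position"])*1000
yaw=np.degrees(np.arctan2(R[1,0],R[0,0]));dy=T[3]-yaw
c,s=np.cos(np.radians(T[3])),np.sin(np.radians(T[3]))
G=np.array([[c,s,0],[s,-c,0],[0,0,-1.]])
rv=Ro.from_matrix(R.T@G).as_rotvec()
d=np.array(T[:3])-pos
print("t",round(o["clock"],2),"pos",np.round(pos,1),"yaw",round(yaw,2),"rotvec",np.round(rv,3))
print("shift after turn",np.round(G.T@d,1)," in present axes",np.round(R.T@d,1),"len",round(float(np.linalg.norm(d)),0))
print("F",np.round(o["ft_force"],1),"grip",round(o["grip_width"],3))
E
python3 go.py 446.6 -179.5 120 9.6
```

```text
t 0.1 pos [ 256.3 -569.7  255.6] yaw 24.23 rotvec [-0.001  0.     0.255]
shift after turn [ 252.7 -353.   135.6]  in present axes [ 333.6 -277.6  135.9] len 455.0
F [ 0.2 -0.4 -0. ] grip 0.999
```

```bash
python3 -m creep '[[0,0,0.128,0,0,0,0],[0,0,0.127,0,0,0,0],[0,0,0,21,-29,11,0],[0,0,0,21,-29,11,0],[0,0,0,21,-29,11,0],[0,0,0,21,-29,11,0],[0,0,0,21,-29,11,0],[0,0,0,21,-29,11,0]]' 40; python3 go.py 446.6 -179.5 120 9.6
```

```text
clock: 0.9
position: [0.3519, -0.3759, 0.1897]
ee_rot: [0.996, 0.084, -0.0, -0.0]
ft_force: [1.1, 0.0, 0.6]
grip_width: 1.001
t 0.9 pos [ 351.9 -375.9  189.7] yaw 9.61 rotvec [-0.  0.  0.]
shift after turn [ 126.1 -177.8   69.7]  in present axes [ 126.2 -177.8   69.7] len 229.0
F [1.1 0.  0.6] grip 1.001
```

```bash
python3 -m creep '[[0,0,0,21,-29.6,11.6,0],[0,0,0,21,-29.6,11.6,0],[0,0,0,21,-29.6,11.6,0],[0,0,0,21,-29.6,11.6,0],[0,0,0,21,-29.6,11.6,0],[0,0,0,21,-29.6,11.6,0],[0,0,0,0,0,0,0],[0,0,0,0,0,0,0]]'; python3 go.py 446.6 -179.5 30 9.6
```

```text
clock: 1.7
position: [0.4461, -0.1807, 0.1203]
ee_rot: [0.996, 0.085, -0.0, -0.0]
ft_force: [0.1, 0.4, 0.7]
grip_width: 0.998
t 1.7 pos [ 446.1 -180.7  120.3] yaw 9.72 rotvec [-0.     0.001  0.002]
shift after turn [ 0.7 -1.1 90.3]  in present axes [ 0.8 -1.  90.3] len 90.0
F [0.1 0.4 0.7] grip 0.998
```

```bash
python3 -m creep '[[0,0,0,0.7,-1,22,0],[0,0,0,0,0,22,0],[0,0,0,0,0,22,0],[0,0,0,0,0,16,0],[0,0,0,0,0,8,0],[0,0,0,0,0,0,0],[0,0,0,0,0,0,255],[0,0,0,0,0,0,255]]' 40; python3 -m creep '[[0,0,0,0,0,0,255],[0,0,0,0,0,0,255],[0,0,0,0,0,0,255],[0,0,0,0,0,0,255]]'; python3 go.py 446.6 -179.5 120 9.6
```

```text
clock: 2.5
position: [0.4473, -0.1807, 0.0317]
ee_rot: [0.996, 0.084, 0.001, 0.0]
ft_force: [-1.2, -1.3, 2.1]
grip_width: 0.69
clock: 2.9
position: [0.4474, -0.1806, 0.0319]
ee_rot: [0.996, 0.084, 0.001, 0.001]
ft_force: [-1.9, -0.2, 5.6]
grip_width: 0.674
t 2.9 pos [ 447.4 -180.6   31.9] yaw 9.6 rotvec [ 0.001 -0.001 -0.   ]
shift after turn [ -0.6  -1.3 -88.1]  in present axes [ -0.5  -1.1 -88.1] len 88.0
F [-1.9 -0.2  5.6] grip 0.674
```

```bash
python3 -m creep '[[0,0,0,0,0,-10,255],[0,0,0,0,0,-20,255],[0,0,0,0,0,-22,255],[0,0,0,0,0,-22,255],[0,0,0,0,0,-14,255],[0,0,0,0,0,0,255]]' ; python3 go.py 525.9 101.1 120 9.6
```

```text
clock: 3.5
position: [0.4479, -0.1806, 0.121]
ee_rot: [0.996, 0.084, 0.002, 0.001]
ft_force: [-0.1, 0.0, -0.8]
grip_width: 0.667
t 3.5 pos [ 447.9 -180.6  121. ] yaw 9.61 rotvec [ 0.002 -0.003  0.   ]
shift after turn [ 123.9 -264.8    1. ]  in present axes [ 123.9 -264.7    0.8] len 292.0
F [-0.1  0.  -0.8] grip 0.667
```

```bash
python3 -m creep '[[0,0,0,10,-21,0,255],[0,0,0,16,-35,0,255],[0,0,0,16,-35,0,255],[0,0,0,16,-35,0,255],[0,0,0,16,-35,0,255],[0,0,0,16,-35,0,255],[0,0,0,16,-34,0,255],[0,0,0,10,-21,0,255]]' ; python3 -m creep '[[0,0,0,8,-14,0,255],[0,0,0,0,0,0,255],[0,0,0,0,0,0,255]]';python3 go.py 525.9 101.1 34.5 9.6
python3 - <<'E'
from h import *
for n in("top","scene"):
    p,d=camera(n);cv2.imwrite(f"pics/{n}1.png",p);np.save(f"pics/{n}1.npy",d)
E
```

```text
clock: 4.3
position: [0.5189, 0.0899, 0.1179]
ee_rot: [0.996, 0.085, -0.0, -0.001]
ft_force: [0.4, -0.3, -0.5]
grip_width: 0.671
clock: 4.6
position: [0.5242, 0.1014, 0.1178]
ee_rot: [0.996, 0.084, -0.001, 0.0]
ft_force: [-0.7, -0.2, -0.7]
grip_width: 0.669
t 4.6 pos [524.2 101.4 117.8] yaw 9.63 rotvec [0.    0.002 0.001]
shift after turn [ 1.6  0.6 83.3]  in present axes [ 1.8  0.6 83.3] len 83.0
F [-0.7 -0.2 -0.7] grip 0.669
```

View pics/scene1.png

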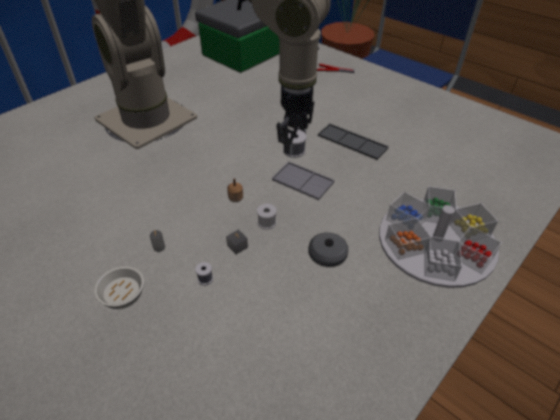

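The spool hangs upright in the hand at about (294,143), clear of everything. I'll lower it now.

```bash
python3 -m creep '[[0,0,0,1.6,0.5,20,255],[0,0,0,0,0,22,255],[0,0,0,0,0,20,255],[0,0,0,0,0,12,255],[0,0,0,0,0,5,255],[0,0,0,0,0,2,255],[0,0,0,0,0,0,255]]';python3 go.py 525.9 101.1 34.9 9.6
```

```text
clock: 5.4
position: [0.5268, 0.1016, 0.0382]
ee_rot: [0.996, 0.084, 0.0, 0.0]
ft_force: [1.3, -0.3, -0.5]
grip_width: 0.665
t 5.4 pos [526.8 101.6  38.2] yaw 9.6 rotvec [ 0.    -0.001  0.   ]
shift after turn [-0.9  0.3  3.3]  in present axes [-0.9  0.3  3.3] len 3.0
F [ 1.3 -0.3 -0.5] grip 0.665
```

```bash
python3 -m creep '[[0,0,0,-0.9,0,1.5,255],[0,0,0,0,0,1.2,255],[0,0,0,0,0,0,255]]';python3 go.py 525.9 101.1 34.9 9.6
```

```text
clock: 5.7
position: [0.5256, 0.1014, 0.0352]
ee_rot: [0.996, 0.084, 0.0, 0.0]
ft_force: [-0.5, -0.0, 0.1]
grip_width: 0.671
t 5.7 pos [525.6 101.4  35.2] yaw 9.62 rotvec [ 0. -0.  0.]
shift after turn [0.2 0.4 0.3]  in present axes [0.2 0.4 0.3] len 1.0
F [-0.5 -0.   0.1] grip 0.671
```

Nearly touching. One more small step, then release and rise.

```bash
python3 -m creep '[[0,0,0,0,0,0.8,255],[0,0,0,0,0,0,255],[0,0,0,0,0,0,0],[0,0,0,0,0,0,0],[0,0,0,0,0,0,0],[0,0,0,0,0,0,0],[0,0,0,0,0,0,0],[0,0,0,0,0,-10,0]]'; python3 -m creep '[[0,0,0,0,0,-20,0],[0,0,0,0,0,-22,0],[0,0,0,0,0,-22,0],[0,0,0,0,0,-15,0],[0,0,0,0,0,0,0]]';python3 go.py 592.5 -169 120 -8
```

```text
clock: 6.5
position: [0.5246, 0.1013, 0.0435]
ee_rot: [0.996, 0.084, -0.001, 0.0]
ft_force: [0.6, 0.7, -0.4]
grip_width: 1.0
clock: 7.0
position: [0.5268, 0.1018, 0.1256]
ee_rot: [0.996, 0.084, 0.002, 0.0]
ft_force: [-0.0, -0.5, 0.8]
grip_width: 1.005
t 7.0 pos [526.8 101.8 125.6] yaw 9.61 rotvec [-0.    -0.004  0.307]
shift after turn [102.8 259.    5.6]  in present axes [ 19.6 278.    5.8] len 279.0
F [-0.  -0.5  0.8] grip 1.005
```

```bash
python3 -m creep '[[0,0,0.1,0,0,0,0],[0,0,0.11,0,0,0,0],[0,0,0.097,0,0,0,0],[0,0,0,8,20,0,0],[0,0,0,14,36,1,0],[0,0,0,14,36,1,0],[0,0,0,14,36,1,0],[0,0,0,14,36,1,0]]'; python3 -m creep '[[0,0,0,14,36,1,0],[0,0,0,14,36,0,0],[0,0,0,8,20,0,0],[0,0,0,0,0,0,0],[0,0,0,0,0,0,0]]';python3 go.py 592.5 -169 33 -8
python3 - <<'E'
from h import *
for n in("top","scene"):
    p,d=camera(n);cv2.imwrite(f"pics/{n}2.png",p);np.save(f"pics/{n}2.npy",d)
t=cv2.imread("pics/top2.png")[170:290,190:350];s=cv2.imread("pics/scene2.png")[110:270,180:340]
cv2.imwrite("pics/z2.png",np.hstack([cv2.resize(t,(400,300)),cv2.resize(s,(400,400))[:300]]))
E
```

```text
clock: 7.8
position: [0.5658, -0.0714, 0.1183]
ee_rot: [0.998, -0.069, -0.001, 0.0]
ft_force: [0.7, -0.2, 0.2]
grip_width: 1.0
clock: 8.3
position: [0.5885, -0.1656, 0.1172]
ee_rot: [0.998, -0.07, -0.001, -0.0]
ft_force: [-0.2, 0.3, 0.6]
grip_width: 1.003
t 8.3 pos [ 588.5 -165.6  117.2] yaw -8.0 rotvec [-0.001  0.001 -0.   ]
shift after turn [ 4.4  2.8 84.2]  in present axes [ 4.5  2.9 84.2] len 84.0
F [-0.2  0.3  0.6] grip 1.003
```

View pics/z2.png

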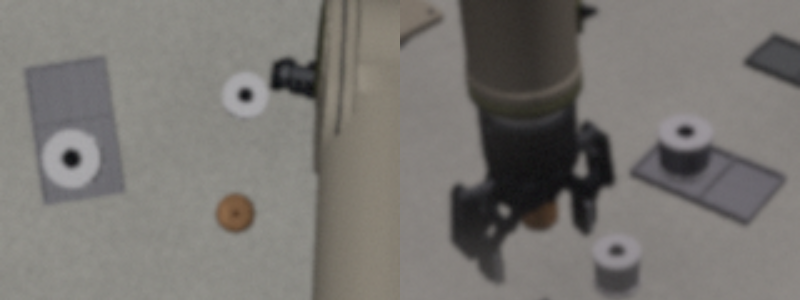

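The large spool stands in the wide bay at zoomed (71,158), slightly left of the bay centre, partly from parallax. I'll measure it properly.

```bash
cat > spool.py <<'E'
import sys
from m import *
f,u,v,r,h=sys.argv[1],*[float(a) for a in sys.argv[2:6]]
d=np.load(f"pics/{f}.npy");W=cloud("top" if "top" in f else "scene",d)
m=np.zeros(d.shape,np.uint8);cv2.circle(m,(int(u),int(v)),int(r),1,-1)
q=W[(m>0)&(abs(W[...,2]-h)<.006)]
print("n",len(q),"mean",np.round(q.mean(0),4),"mid",np.round((q.min(0)+q.max(0))/2,4),"ext",np.round(np.ptp(q,axis=0),4))
if len(sys.argv)>6:
    c=np.array([float(a) for a in sys.argv[6:8]]);y=np.radians(float(sys.argv[8]))
    e=q.mean(0)[:2]*1000-c;print("tray xy",np.round([e@[np.cos(y),np.sin(y)],e@[-np.sin(y),np.cos(y)]],1))
E
python3 spool.py top2 218 233 18 .049 555 106 9.6; cp h.py /dev/null
```

```text
n 416 mean [0.5244 0.103  0.0485] mid [0.5247 0.1037 0.0489] ext [0.0547 0.0551 0.0115]
tray xy [-30.7   2.2]
```

The spool is on the floor of the wide bay: its offset from the bay centre is (-1.2, 2.2) mm and its top is at 49 mm. Next is the square sinker.

```bash
python3 -m creep '[[0,0,0,4.4,2.8,0,0],[0,0,0,0,0,22,0],[0,0,0,0,0,22,0],[0,0,0,0,0,22,0],[0,0,0,0,0,13,0],[0,0,0,0,0,5,0],[0,0,0,0,0,0,0],[0,0,0,0,0,0,0]]' 80;python3 go.py 592.5 -169 33 -8
```

```text
clock: 9.2
position: [0.5937, -0.1693, 0.0352]
ee_rot: [0.998, -0.069, 0.001, 0.0]
ft_force: [0.2, -0.3, 0.8]
grip_width: 1.002
t 9.2 pos [ 593.7 -169.3   35.2] yaw -7.97 rotvec [ 0.    -0.001  0.001]
shift after turn [-1.2 -0.2  2.2]  in present axes [-1.2 -0.2  2.2] len 3.0
F [ 0.2 -0.3  0.8] grip 1.002
```

```bash
python3 -m creep '[[0,0,0,-1,0,2,0],[0,0,0,0,0,0,255],[0,0,0,0,0,0,255],[0,0,0,0,0,0,255],[0,0,0,0,0,0,255],[0,0,0,0,0,0,255],[0,0,0,0,0,0,255],[0,0,0,0,0,0,255]]' 80;python3 go.py 592.5 -169 33 -8
```

```text
clock: 10.0
position: [0.5924, -0.1699, 0.033]
ee_rot: [0.998, -0.07, 0.001, 0.0]
ft_force: [-1.7, -2.0, 4.9]
grip_width: 0.41
t 10.0 pos [ 592.4 -169.9   33. ] yaw -8.01 rotvec [ 0.001 -0.001 -0.   ]
shift after turn [-0.  -0.9 -0. ]  in present axes [-0.  -0.9 -0. ] len 1.0
F [-1.7 -2.   4.9] grip 0.41
```

```bash
python3 -m creep '[[0,0,0,0,0,-6,255],[0,0,0,0,0,-15,255],[0,0,0,0,0,-22,255],[0,0,0,0,0,-22,255],[0,0,0,0,0,-22,255],[0,0,0,0,0,-10,255],[0,0,0,0,0,0,255]]' ; python3 -m creep '[[0,0,-0.1,0,0,0,255],[0,0,-0.11,0,0,0,255],[0,0,-0.097,0,0,0,255],[0,0,0,0,0,0,255]]';python3 go.py 594.9 112.8 120 9.6
```

```text
clock: 10.7
position: [0.5928, -0.1692, 0.131]
ee_rot: [0.998, -0.069, 0.001, 0.0]
ft_force: [0.6, -0.3, -5.3]
grip_width: 0.404
clock: 11.1
position: [0.5912, -0.169, 0.1278]
ee_rot: [0.996, 0.085, -0.001, -0.0]
ft_force: [1.4, -0.1, -5.2]
grip_width: 0.406
t 11.1 pos [ 591.2 -169.   127.8] yaw 9.7 rotvec [-0.001  0.002  0.002]
shift after turn [  50.6 -277.3    7.8]  in present axes [  51.1 -277.2    8. ] len 282.0
F [ 1.4 -0.1 -5.2] grip 0.406
```

```bash
python3 -m creep '[[0,0,0,3,-17,0,255],[0,0,0,6,-33,0,255],[0,0,0,6,-33,0,255],[0,0,0,6,-33,0,255],[0,0,0,6,-33,0,255],[0,0,0,6,-33,0,255],[0,0,0,6,-33,0,255],[0,0,0,6,-33,0,255]]'; python3 -m creep '[[0,0,0,4,-20,0,255],[0,0,0,2,-9,0,255],[0,0,0,0,0,0,255],[0,0,0,0,0,0,255]]';python3 go.py 594.9 112.8 37 9.6
```

```text
clock: 11.9
position: [0.5942, 0.085, 0.1287]
ee_rot: [0.997, 0.083, -0.0, -0.0]
ft_force: [0.8, 0.2, -4.8]
grip_width: 0.404
clock: 12.3
position: [0.596, 0.111, 0.1288]
ee_rot: [0.997, 0.083, -0.0, 0.001]
ft_force: [0.5, -0.7, -5.7]
grip_width: 0.406
t 12.3 pos [596.  111.  128.8] yaw 9.5 rotvec [ 0.001  0.001 -0.002]
shift after turn [-0.8 -2.  91.8]  in present axes [-0.7 -2.  91.8] len 92.0
F [ 0.5 -0.7 -5.7] grip 0.406
```

```bash
python3 -m creep '[[0,0,0,-0.8,-1,15,255],[0,0,0,0,0,22,255],[0,0,0,0,0,22,255],[0,0,0,0,0,18,255],[0,0,0,0,0,9,255],[0,0,0,0,0,3,255],[0,0,0,0,0,0,255],[0,0,0,0,0,0,255]]';python3 go.py 594.9 112.8 36.5 9.6
```

```text
clock: 13.1
position: [0.5957, 0.1133, 0.0411]
ee_rot: [0.996, 0.084, 0.001, -0.0]
ft_force: [0.8, 0.4, -4.7]
grip_width: 0.401
t 13.1 pos [595.7 113.3  41.1] yaw 9.59 rotvec [ 0.    -0.001 -0.   ]
shift after turn [-0.9  0.3  4.6]  in present axes [-0.9  0.3  4.6] len 5.0
F [ 0.8  0.4 -4.7] grip 0.401
```

```bash
python3 -m creep '[[0,0,0,-0.9,0,3,255],[0,0,0,0,0,1,255],[0,0,0,0,0,0.8,255],[0,0,0,0,0,0,255]]';python3 go.py 594.9 112.8 36 9.6
```

```text
clock: 13.5
position: [0.5942, 0.1132, 0.036]
ee_rot: [0.996, 0.084, 0.0, 0.0]
ft_force: [-3.2, -0.7, 2.2]
grip_width: 0.405
t 13.5 pos [594.2 113.2  36. ] yaw 9.61 rotvec [ 0. -0.  0.]
shift after turn [0.6 0.5 0. ]  in present axes [0.6 0.5 0. ] len 1.0
F [-3.2 -0.7  2.2] grip 0.405
```

Contact: the force has gone from -4.7 to +2.2 N. Release, rise and measure.

```bash
python3 -m creep '[[0,0,0,0,0,0,0],[0,0,0,0,0,0,0],[0,0,0,0,0,0,0],[0,0,0,0,0,0,0],[0,0,0,0,0,0,0],[0,0,0,0,0,-10,0],[0,0,0,0,0,-20,0],[0,0,0,0,0,-22,0]]'; python3 -m creep '[[0,0,0,0,0,-22,0],[0,0,0,0,0,-15,0],[0,0,0,0,0,0,0]]';python3 go.py 609.5 -280 120 6.35
```

```text
clock: 14.3
position: [0.5939, 0.1132, 0.0883]
ee_rot: [0.996, 0.084, -0.0, -0.0]
ft_force: [0.1, -0.1, -0.6]
grip_width: 1.003
clock: 14.6
position: [0.5955, 0.1136, 0.1271]
ee_rot: [0.996, 0.084, 0.002, -0.0]
ft_force: [0.2, -0.1, 0.8]
grip_width: 1.003
t 14.6 pos [595.5 113.6 127.1] yaw 9.61 rotvec [ 0.    -0.004  0.057]
shift after turn [-29.6 392.7   7.1]  in present axes [-51.9 390.4   6.9] len 394.0
F [ 0.2 -0.1  0.8] grip 1.003
```

```bash
python3 -m creep '[[0,0,0.057,0,0,0,0],[0,0,0,-2,20,0,0],[0,0,0,-3,37,0.5,0],[0,0,0,-3,37,0.5,0],[0,0,0,-3,37,0.5,0],[0,0,0,-3,37,0.5,0],[0,0,0,-3,37,0.5,0],[0,0,0,-3,37,0.5,0]]'; python3 -m creep '[[0,0,0,-3,37,0.5,0],[0,0,0,-3,37,0.5,0],[0,0,0,-3,37,0,0],[0,0,0,-1,26,0,0],[0,0,0,0,13,0,0],[0,0,0,0,0,0,0],[0,0,0,0,0,0,0]]';python3 go.py 609.5 -280 34 6.35
python3 - <<'E'
from h import *
for n in("top","scene"):
    p,d=camera(n);cv2.imwrite(f"pics/{n}3.png",p);np.save(f"pics/{n}3.npy",d)
t=cv2.imread("pics/top3.png")[170:290,190:350];s=cv2.imread("pics/scene3.png")[110:310,180:340]
cv2.imwrite("pics/z3.png",np.hstack([cv2.resize(t,(400,300)),cv2.resize(s,(400,500))[:500]][:1]+[cv2.resize(s,(240,300))]))
E
python3 spool.py top3 218 233 18 .049 555 106 9.6;python3 spool.py top3 215 209 13 .037 555 106 9.6
```

```text
clock: 15.4
position: [0.6004, -0.1311, 0.1204]
ee_rot: [0.998, 0.055, -0.001, -0.0]
ft_force: [0.3, 0.0, -0.6]
grip_width: 1.003
clock: 16.1
position: [0.6079, -0.2778, 0.1199]
ee_rot: [0.998, 0.056, -0.0, -0.001]
ft_force: [0.2, 0.3, 0.5]
grip_width: 1.0
t 16.1 pos [ 607.9 -277.8  119.9] yaw 6.43 rotvec [-0.001  0.     0.001]
shift after turn [ 1.3  2.4 85.9]  in present axes [ 1.4  2.5 85.9] len 86.0
F [0.2 0.3 0.5] grip 1.0
n 418 mean [0.5243 0.1031 0.0486] mid [0.5246 0.1029 0.049 ] ext [0.0546 0.057  0.012 ]
tray xy [-30.8   2.2]
n 198 mean [0.5958 0.1145 0.0361] mid [0.5964 0.1151 0.037 ] ext [0.0385 0.0385 0.0117]
tray xy [41.6  1.6]
```

View pics/z3.png

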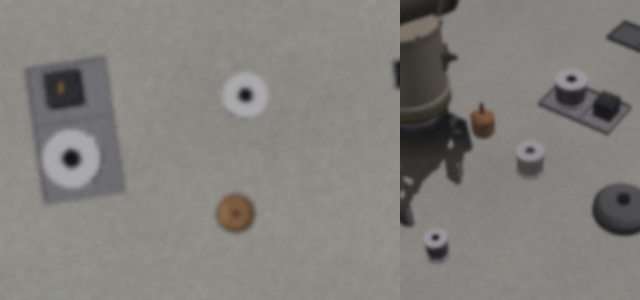

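Both pieces stand in the steel tray: the spool at zoomed (71,158), and the sinker at (63,88), 1.1 and 1.6 mm off its bay centre. Next is the small spool.

```bash
python3 -m creep '[[0,0,0,1.3,2,15,0],[0,0,0,0,0,22,0],[0,0,0,0,0,22,0],[0,0,0,0,0,18,0],[0,0,0,0,0,6,0],[0,0,0,0,0,2,0],[0,0,0,0,0,0,0]]' 40;python3 go.py 609.5 -280 34 6.35
```

```text
clock: 16.9
position: [0.6096, -0.2816, 0.0359]
ee_rot: [0.998, 0.055, 0.0, 0.0]
ft_force: [0.3, 0.1, 0.8]
grip_width: 0.999
t 16.9 pos [ 609.6 -281.6   35.9] yaw 6.36 rotvec [ 0.    -0.001  0.   ]
shift after turn [ 0.1 -1.6  1.9]  in present axes [ 0.1 -1.6  1.9] len 2.0
F [0.3 0.1 0.8] grip 0.999
```

```bash
python3 -m creep '[[0,0,0,0,-1.6,2,0],[0,0,0,0,0,0,0],[0,0,0,0,0,0,255],[0,0,0,0,0,0,255],[0,0,0,0,0,0,255],[0,0,0,0,0,0,255],[0,0,0,0,0,0,255],[0,0,0,0,0,0,255]]' 40;python3 go.py 609.5 -280 34 6.35; python3 -m creep '[[0,0,0,0,0,0,255],[0,0,0,0,0,-6,255],[0,0,0,0,0,-15,255],[0,0,0,0,0,-22,255],[0,0,0,0,0,-22,255],[0,0,0,0,0,-22,255],[0,0,0,0,0,-8,255],[0,0,0,0,0,0,255]]'; python3 go.py 547 338 120 6.35
```

```text
clock: 17.7
position: [0.6093, -0.2801, 0.0338]
ee_rot: [0.998, 0.055, 0.0, 0.0]
ft_force: [-0.2, 0.3, 3.8]
grip_width: 0.387
t 17.7 pos [ 609.3 -280.1   33.8] yaw 6.35 rotvec [ 0.    -0.001 -0.   ]
shift after turn [ 0.2 -0.1 -0.2]  in present axes [ 0.2 -0.1 -0.2] len 0.0
F [-0.2  0.3  3.8] grip 0.387
clock: 18.5
position: [0.6097, -0.2802, 0.1302]
ee_rot: [0.998, 0.055, 0.001, 0.001]
ft_force: [0.2, -1.4, -0.5]
grip_width: 0.39
t 18.5 pos [ 609.7 -280.2  130.2] yaw 6.35 rotvec [ 0.001 -0.002 -0.   ]
shift after turn [   6.  -621.4   10.2]  in present axes [   6.  -621.4    9.3] len 621.0
F [ 0.2 -1.4 -0.5] grip 0.39
```

```bash
python3 -m creep '[[0,0,0,0,-20,0,255],[0,0,0,0,-38,0,255],[0,0,0,0,-38,0,255],[0,0,0,0,-38,0,255],[0,0,0,0,-38,0,255],[0,0,0,0,-38,0,255],[0,0,0,0,-38,0,255],[0,0,0,0,-38,0,255]]'; python3 -m creep '[[0,0,0,1,-38,0,255],[0,0,0,1,-38,0,255],[0,0,0,1,-38,0,255],[0,0,0,1,-38,0,255],[0,0,0,1,-38,0,255],[0,0,0,1,-38,0,255],[0,0,0,0,-38,0,255],[0,0,0,0,-30,0,255]]';python3 go.py 547 338 120 6.35
```

```text
clock: 19.3
position: [0.5764, 0.0056, 0.1273]
ee_rot: [0.998, 0.055, -0.001, 0.0]
ft_force: [1.2, -0.1, 0.5]
grip_width: 0.385
clock: 20.1
position: [0.5492, 0.3013, 0.1272]
ee_rot: [0.998, 0.056, -0.001, 0.0]
ft_force: [0.2, 0.4, -1.2]
grip_width: 0.384
t 20.1 pos [549.2 301.3 127.2] yaw 6.44 rotvec [-0.     0.002  0.002]
shift after turn [  1.8 -36.7   7.2]  in present axes [  1.9 -36.7   7.2] len 37.0
F [ 0.2  0.4 -1.2] grip 0.384
```

```bash
python3 -m creep '[[0,0,0,1,-16,0,255],[0,0,0,0,-8,0,255],[0,0,0,0,0,0,255],[0,0,0,0,0,0,255]]';python3 go.py 547 338 38 6.35
python3 - <<'E'
from h import *
p,d=camera("top");cv2.imwrite("pics/top4.png",p);np.save("pics/top4.npy",d)
E
sed 's/top0/top4/' fit.py > /tmp/f4.py; cat fit.py | grep -c quad
python3 - <<'E'
import cv2
p=cv2.imread("pics/top4.png");cv2.imwrite("pics/z4.png",cv2.resize(p[160:290,80:260],None,fx=4,fy=4))
E
```

```text
clock: 20.5
position: [0.5497, 0.3212, 0.128]
ee_rot: [0.999, 0.054, -0.0, 0.001]
ft_force: [-0.1, -0.3, -0.7]
grip_width: 0.383
t 20.5 pos [549.7 321.2 128. ] yaw 6.24 rotvec [ 0.001  0.    -0.002]
shift after turn [ -0.8 -17.   90. ]  in present axes [ -0.8 -17.1  90. ] len 92.0
F [-0.1 -0.3 -0.7] grip 0.383
2
```

View pics/z4.png

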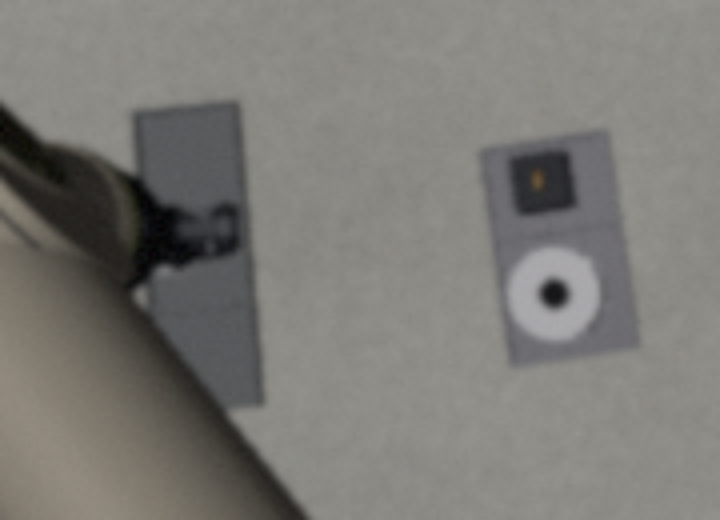

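```bash
python3 -m creep '[[0,0,0,-0.8,-17,0,255],[0,0,0,0,0,10,255],[0,0,0,0,0,22,255],[0,0,0,0,0,22,255],[0,0,0,0,0,20,255],[0,0,0,0,0,10,255],[0,0,0,0,0,3,255],[0,0,0,0,0,0,255]]';python3 go.py 547 338 37 6.35
```

```text
clock: 21.35
position: [0.5463, 0.3399, 0.0414]
ee_rot: [0.998, 0.055, -0.0, 0.0]
ft_force: [0.4, 0.7, -0.7]
grip_width: 0.386
t 21.35 pos [546.3 339.9  41.4] yaw 6.35 rotvec [0. 0. 0.]
shift after turn [0.5 2.  4.4]  in present axes [0.5 2.  4.4] len 5.0
F [ 0.4  0.7 -0.7] grip 0.386
```

```bash
python3 -m creep '[[0,0,0,0.5,2,3,255],[0,0,0,0,0,1,255],[0,0,0,0,0,1,255],[0,0,0,0,0,0,255]]';python3 go.py 547 338 36.5 6.35
```

```text
clock: 21.75
position: [0.5473, 0.338, 0.0368]
ee_rot: [0.998, 0.055, 0.0, -0.0]
ft_force: [0.4, 0.0, 1.0]
grip_width: 0.383
t 21.75 pos [547.3 338.   36.8] yaw 6.34 rotvec [-0.    -0.001 -0.   ]
shift after turn [-0.3 -0.1  0.3]  in present axes [-0.3 -0.1  0.3] len 0.0
F [0.4 0.  1. ] grip 0.383
```

```bash
python3 -m creep '[[0,0,0,0,0,0.5,255],[0,0,0,0,0,0,0],[0,0,0,0,0,0,0],[0,0,0,0,0,0,0],[0,0,0,0,0,0,0],[0,0,0,0,0,0,0],[0,0,0,0,0,-10,0],[0,0,0,0,0,-20,0]]'; python3 -m creep '[[0,0,0,0,0,-22,0],[0,0,0,0,0,-22,0],[0,0,0,0,0,-20,0],[0,0,0,0,0,0,0]]';python3 go.py 465.5 -292.7 125 6.35
```

```text
clock: 22.55
position: [0.5463, 0.3374, 0.0653]
ee_rot: [0.998, 0.055, -0.001, 0.001]
ft_force: [0.9, 0.2, 1.5]
grip_width: 0.996
clock: 22.95
position: [0.5483, 0.3391, 0.1338]
ee_rot: [0.998, 0.055, 0.002, -0.001]
ft_force: [0.9, 0.1, -0.3]
grip_width: 1.001
t 22.95 pos [548.3 339.1 133.8] yaw 6.35 rotvec [-0.002 -0.005 -0.   ]
shift after turn [-152.2  618.8    8.8]  in present axes [-152.2  618.8    6.7] len 637.0
F [ 0.9  0.1 -0.3] grip 1.001
```

```bash
python3 -m creep '[[0,0,0,-5,20,0,0],[0,0,0,-9,37,0,0],[0,0,0,-9,37,0,0],[0,0,0,-9,37,0,0],[0,0,0,-9,37,0,0],[0,0,0,-9,37,0,0],[0,0,0,-9,37,0,0],[0,0,0,-9,37,0,0]]'; python3 -m creep '[[0,0,0,-9,37,0,0],[0,0,0,-9,37,0,0],[0,0,0,-9,37,0,0],[0,0,0,-9,37,0,0],[0,0,0,-9,37,0,0],[0,0,0,-9,37,0,0],[0,0,0,-9,37,0,0],[0,0,0,-9,37,0,0]]';python3 go.py 465.5 -292.7 125 6.35
```

```text
clock: 23.75
position: [0.5097, 0.0515, 0.1297]
ee_rot: [0.998, 0.055, -0.0, 0.0]
ft_force: [1.3, -0.5, -0.8]
grip_width: 1.001
clock: 24.55
position: [0.4709, -0.2504, 0.1297]
ee_rot: [0.998, 0.055, -0.0, 0.0]
ft_force: [1.3, 0.5, 0.1]
grip_width: 0.999
t 24.55 pos [ 470.9 -250.4  129.7] yaw 6.36 rotvec [0. 0. 0.]
shift after turn [-10.   41.4   4.7]  in present axes [-10.   41.4   4.8] len 43.0
F [1.3 0.5 0.1] grip 0.999
```

```bash
python3 -m creep '[[0,0,0,-5,20,0,0],[0,0,0,-2,10,0,0],[0,0,0,0,0,0,0],[0,0,0,0,0,0,0]]' 80;python3 go.py 465.5 -292.7 36 6.35
python3 - <<'E'
from h import *
for n in("top","scene"):
    p,d=camera(n);cv2.imwrite(f"pics/{n}5.png",p);np.save(f"pics/{n}5.npy",d)
t=cv2.imread("pics/top5.png")[160:290,80:260];s=cv2.imread("pics/scene5.png")[110:260,120:400]
cv2.imwrite("pics/z5.png",np.vstack([cv2.resize(t,(400,289)),cv2.resize(s,(400,214))]))
E
python3 spool.py top5 125 224 12 .041 547 338 6.35
```

```text
clock: 24.95
position: [0.4682, -0.2781, 0.1297]
ee_rot: [0.998, 0.056, -0.0, -0.0]
ft_force: [0.5, 0.0, -0.0]
grip_width: 1.0
t 24.95 pos [ 468.2 -278.1  129.7] yaw 6.43 rotvec [-0.001 -0.     0.001]
shift after turn [-4.3 14.2 93.7]  in present axes [-4.3 14.3 93.7] len 95.0
F [ 0.5  0.  -0. ] grip 1.0
n 149 mean [0.5474 0.3391 0.0403] mid [0.5468 0.339  0.0412] ext [0.0326 0.0323 0.0114]
tray xy [0.5 1. ]
```

View pics/z5.png

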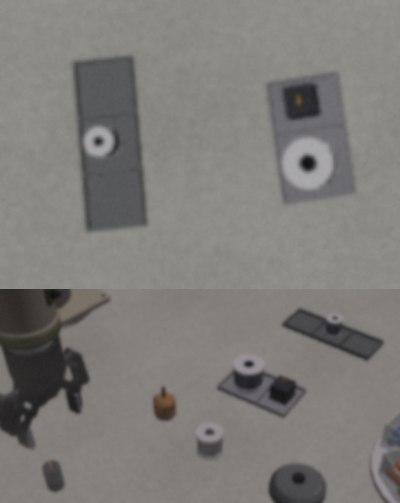

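The small spool stands in the middle bay, 0.5 and 1.0 mm off centre. Next is the round sinker.

```bash
python3 -m creep '[[0,0,0,-4,14,5,0],[0,0,0,0,0,10,0],[0,0,0,0,0,22,0],[0,0,0,0,0,22,0],[0,0,0,0,0,20,0],[0,0,0,0,0,10,0],[0,0,0,0,0,3,0],[0,0,0,0,0,0,0]]' 80;python3 go.py 465.5 -292.7 36 6.35
```

```text
clock: 25.85
position: [0.4654, -0.294, 0.0378]
ee_rot: [0.998, 0.055, -0.0, -0.0]
ft_force: [-0.3, -0.5, 0.8]
grip_width: 1.001
t 25.85 pos [ 465.4 -294.    37.8] yaw 6.35 rotvec [-0.  0. -0.]
shift after turn [ 0.2 -1.3  1.8]  in present axes [ 0.2 -1.3  1.8] len 2.0
F [-0.3 -0.5  0.8] grip 1.001
```

```bash
python3 -m creep '[[0,0,0,0,-1.3,1.8,0],[0,0,0,0,0,0,255],[0,0,0,0,0,0,255],[0,0,0,0,0,0,255],[0,0,0,0,0,0,255],[0,0,0,0,0,0,255],[0,0,0,0,0,0,255],[0,0,0,0,0,0,255]]' 80;python3 go.py 465.5 -292.7 34 6.35; python3 -m creep '[[0,0,0,0,0,0,255],[0,0,0,0,0,-6,255],[0,0,0,0,0,-15,255],[0,0,0,0,0,-22,255],[0,0,0,0,0,-22,255],[0,0,0,0,0,-22,255],[0,0,0,0,0,-15,255],[0,0,0,0,0,0,255]]'; python3 go.py 611.6 345.2 120 6.35
```

```text
clock: 26.65
position: [0.4656, -0.2933, 0.0369]
ee_rot: [0.998, 0.055, 0.0, 0.001]
ft_force: [-1.4, -1.1, 5.3]
grip_width: 0.31
t 26.65 pos [ 465.6 -293.3   36.9] yaw 6.33 rotvec [ 0.001 -0.001 -0.   ]
shift after turn [-0.1 -0.6  2.9]  in present axes [-0.1 -0.6  2.9] len 3.0
F [-1.4 -1.1  5.3] grip 0.31
clock: 27.45
position: [0.4663, -0.2932, 0.1407]
ee_rot: [0.998, 0.055, 0.002, 0.001]
ft_force: [0.1, -0.6, -3.3]
grip_width: 0.307
t 27.45 pos [ 466.3 -293.2  140.7] yaw 6.35 rotvec [ 0.003 -0.003  0.   ]
shift after turn [ 215.  -618.4   20.7]  in present axes [ 215.  -618.4   19.7] len 655.0
F [ 0.1 -0.6 -3.3] grip 0.307
```

```bash
python3 -m creep '[[0,0,0,7,-20,0,255],[0,0,0,13,-37,0,255],[0,0,0,13,-37,0,255],[0,0,0,13,-37,0,255],[0,0,0,13,-37,0,255],[0,0,0,13,-37,0,255],[0,0,0,13,-37,0,255],[0,0,0,13,-37,0,255]]'; python3 -m creep '[[0,0,0,13,-37,0,255],[0,0,0,13,-37,0,255],[0,0,0,13,-37,0,255],[0,0,0,13,-37,0,255],[0,0,0,13,-37,0,255],[0,0,0,13,-37,0,255],[0,0,0,13,-37,0,255],[0,0,0,13,-37,0,255]]';python3 go.py 611.6 345.2 120 6.35
```

```text
clock: 28.25
position: [0.5313, -0.003, 0.1372]
ee_rot: [0.998, 0.055, -0.001, -0.0]
ft_force: [0.3, 0.1, -3.5]
grip_width: 0.305
clock: 29.05
position: [0.6021, 0.3023, 0.1366]
ee_rot: [0.998, 0.055, -0.001, 0.0]
ft_force: [0.6, 0.9, -3.0]
grip_width: 0.31
t 29.05 pos [602.1 302.3 136.6] yaw 6.34 rotvec [ 0.001  0.002 -0.   ]
shift after turn [ 14.2 -41.6  16.6]  in present axes [ 14.2 -41.6  16.5] len 47.0
F [ 0.6  0.9 -3. ] grip 0.31
```

```bash
python3 -m creep '[[0,0,0,6,-20,0,255],[0,0,0,3,-9,0,255],[0,0,0,0,0,0,255],[0,0,0,0,0,0,255]]';python3 go.py 611.6 345.2 40 6.35
```

```text
clock: 29.45
position: [0.6084, 0.3292, 0.1374]
ee_rot: [0.999, 0.055, -0.0, 0.001]
ft_force: [0.1, -0.9, -3.8]
grip_width: 0.31
t 29.45 pos [608.4 329.2 137.4] yaw 6.28 rotvec [ 0.002  0.001 -0.001]
shift after turn [  5.  -15.5  97.4]  in present axes [  5.  -15.7  97.3] len 99.0
F [ 0.1 -0.9 -3.8] grip 0.31
```

```bash
python3 -m creep '[[0,0,0,5,-14,0,255],[0,0,0,0,0,12,255],[0,0,0,0,0,22,255],[0,0,0,0,0,22,255],[0,0,0,0,0,22,255],[0,0,0,0,0,12,255],[0,0,0,0,0,3,255],[0,0,0,0,0,0,255]]';python3 go.py 611.6 345.2 40 6.35
```

```text
clock: 30.25
position: [0.6117, 0.3448, 0.0451]
ee_rot: [0.998, 0.055, -0.0, 0.0]
ft_force: [-0.2, 0.2, -2.4]
grip_width: 0.305
t 30.25 pos [611.7 344.8  45.1] yaw 6.32 rotvec [ 0.     0.    -0.001]
shift after turn [-0.1 -0.4  5.1]  in present axes [-0.1 -0.4  5.1] len 5.0
F [-0.2  0.2 -2.4] grip 0.305
```

```bash
python3 -m creep '[[0,0,0,0,0,3,255],[0,0,0,0,0,1,255],[0,0,0,0,0,0.6,255],[0,0,0,0,0,0,255]]';python3 go.py 611.6 345.2 40 6.35
```

```text
clock: 30.65
position: [0.6117, 0.3455, 0.0408]
ee_rot: [0.998, 0.055, 0.0, -0.0]
ft_force: [-0.4, -0.3, -2.8]
grip_width: 0.309
t 30.65 pos [611.7 345.5  40.8] yaw 6.35 rotvec [-0. -0.  0.]
shift after turn [-0.2  0.3  0.8]  in present axes [-0.2  0.3  0.8] len 1.0
F [-0.4 -0.3 -2.8] grip 0.309
```

```bash
python3 -m creep '[[0,0,0,0,0,0.6,255],[0,0,0,0,0,0.4,255],[0,0,0,0,0,0,255]]';python3 go.py 611.6 345.2 40 6.35
```

```text
clock: 30.95
position: [0.6117, 0.3455, 0.04]
ee_rot: [0.998, 0.055, 0.0, -0.0]
ft_force: [-0.8, -0.1, 1.6]
grip_width: 0.309
t 30.95 pos [611.7 345.5  40. ] yaw 6.35 rotvec [-0. -0. -0.]
shift after turn [-0.2  0.3 -0. ]  in present axes [-0.2  0.3 -0. ] len 0.0
F [-0.8 -0.1  1.6] grip 0.309
```

Touching. Release, rise and go for the cork.

```bash
python3 -m creep '[[0,0,0,0,0,0,0],[0,0,0,0,0,0,0],[0,0,0,0,0,0,0],[0,0,0,0,0,0,0],[0,0,0,0,0,0,0],[0,0,0,0,0,-10,0],[0,0,0,0,0,-20,0],[0,0,0,0,0,-22,0]]'; python3 -m creep '[[0,0,0,0,0,-22,0],[0,0,0,0,0,-20,0],[0,0,0,0,0,-5,0],[0,0,0,0,0,0,0]]';python3 go.py 471.9 -59.8 135 6.35
```

```text
clock: 31.75
position: [0.6114, 0.3453, 0.0923]
ee_rot: [0.998, 0.055, -0.0, 0.0]
ft_force: [-0.9, -0.4, -0.0]
grip_width: 0.997
clock: 32.15
position: [0.612, 0.3457, 0.1396]
ee_rot: [0.998, 0.055, 0.001, -0.0]
ft_force: [0.5, -0.5, 0.2]
grip_width: 1.007
t 32.15 pos [612.  345.7 139.6] yaw 6.35 rotvec [-0.001 -0.002 -0.   ]
shift after turn [-184.1  387.5    4.6]  in present axes [-184.   387.5    4. ] len 429.0
F [ 0.5 -0.5  0.2] grip 1.007
```

```bash
python3 -m creep '[[0,0,0,-10,20,0,0],[0,0,0,-17,36,0,0],[0,0,0,-17,36,0,0],[0,0,0,-17,36,0,0],[0,0,0,-17,36,0,0],[0,0,0,-17,36,0,0],[0,0,0,-17,36,0,0],[0,0,0,-17,36,0,0]]'; python3 -m creep '[[0,0,0,-17,36,0,0],[0,0,0,-17,36,0,0],[0,0,0,-12,25,0,0],[0,0,0,-5,10,0,0],[0,0,0,0,0,0,0],[0,0,0,0,0,0,0]]' 30;python3 go.py 471.9 -59.8 36 6.35
python3 - <<'E'
from h import *
for n in("top","scene"):
    p,d=camera(n);cv2.imwrite(f"pics/{n}6.png",p);np.save(f"pics/{n}6.npy",d)
t=cv2.imread("pics/top6.png")[160:290,80:260];s=cv2.imread("pics/scene6.png")[110:260,160:400]
cv2.imwrite("pics/z6.png",np.vstack([cv2.resize(t,(400,289)),cv2.resize(s,(400,250))]))
E
python3 spool.py top6 124 196 13 .049 547 338 6.35
```

```text
clock: 32.95
position: [0.5121, 0.0591, 0.1373]
ee_rot: [0.998, 0.055, -0.001, 0.0]
ft_force: [1.1, -1.0, 0.5]
grip_width: 0.997
clock: 33.55
position: [0.4748, -0.0499, 0.1382]
ee_rot: [0.998, 0.056, -0.0, -0.0]
ft_force: [-0.9, 0.4, -0.2]
grip_width: 0.997
t 33.55 pos [474.8 -49.9 138.2] yaw 6.41 rotvec [-0.001  0.     0.001]
shift after turn [ -4.    9.5 102.2]  in present axes [ -3.9   9.5 102.2] len 103.0
F [-0.9  0.4 -0.2] grip 0.997
n 91 mean [0.61   0.346  0.0486] mid [0.61   0.3467 0.0479] ext [0.0257 0.0267 0.009 ]
tray xy [63.4  0.9]
```

View pics/z6.png

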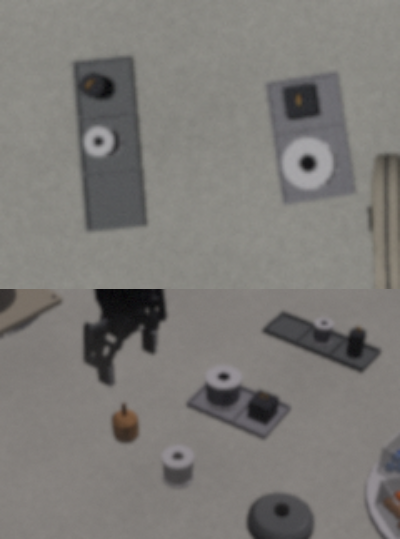

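The round sinker is upright in the far end bay, at tray (63.4, 0.9). Last is the cork.

```bash
python3 -m creep '[[0,0,0,-4,9,5,0],[0,0,0,0,0,15,0],[0,0,0,0,0,22,0],[0,0,0,0,0,22,0],[0,0,0,0,0,20,0],[0,0,0,0,0,13,0],[0,0,0,0,0,3,0],[0,0,0,0,0,0,0]]' 30;python3 go.py 471.9 -59.8 36 6.35
```

```text
clock: 34.45
position: [0.4716, -0.0605, 0.0384]
ee_rot: [0.998, 0.056, -0.0, -0.0]
ft_force: [-0.1, -0.4, 0.5]
grip_width: 1.002
t 34.45 pos [471.6 -60.5  38.4] yaw 6.37 rotvec [-0.  0.  0.]
shift after turn [ 0.4 -0.6  2.4]  in present axes [ 0.4 -0.6  2.4] len 3.0
F [-0.1 -0.4  0.5] grip 1.002
```

```bash
python3 -m creep '[[0,0,0,0,-0.6,4.5,0],[0,0,0,0,0,0,255],[0,0,0,0,0,0,255],[0,0,0,0,0,0,255],[0,0,0,0,0,0,255],[0,0,0,0,0,0,255],[0,0,0,0,0,0,255],[0,0,0,0,0,0,255]]' 30;python3 go.py 471.9 -59.8 34 6.35; python3 -m creep '[[0,0,0,0,0,0,255],[0,0,0,0,0,-6,255],[0,0,0,0,0,-15,255],[0,0,0,0,0,-22,255],[0,0,0,0,0,-22,255],[0,0,0,0,0,-22,255],[0,0,0,0,0,-15,255],[0,0,0,0,0,0,255]]'; python3 go.py 482.4 330.8 135 6.35
```

```text
clock: 35.25
position: [0.4718, -0.06, 0.0345]
ee_rot: [0.998, 0.055, 0.0, 0.0]
ft_force: [-1.6, -0.2, 5.4]
grip_width: 0.459
t 35.25 pos [471.8 -60.   34.5] yaw 6.35 rotvec [ 0.    -0.001 -0.   ]
shift after turn [ 0.1 -0.2  0.5]  in present axes [ 0.1 -0.2  0.5] len 1.0
F [-1.6 -0.2  5.4] grip 0.459
clock: 36.05
position: [0.4728, -0.06, 0.1382]
ee_rot: [0.998, 0.055, 0.002, 0.001]
ft_force: [0.4, 0.9, -1.1]
grip_width: 0.458
t 36.05 pos [472.8 -60.  138.2] yaw 6.35 rotvec [ 0.001 -0.004 -0.   ]
shift after turn [  52.8 -387.4    3.2]  in present axes [  52.7 -387.4    2.9] len 391.0
F [ 0.4  0.9 -1.1] grip 0.458
```

```bash
python3 -m creep '[[0,0,0,3,-20,0,255],[0,0,0,5,-37,0,255],[0,0,0,5,-37,0,255],[0,0,0,5,-37,0,255],[0,0,0,5,-37,0,255],[0,0,0,5,-37,0,255],[0,0,0,5,-37,0,255],[0,0,0,5,-37,0,255]]'; python3 -m creep '[[0,0,0,5,-37,0,255],[0,0,0,5,-37,0,255],[0,0,0,4,-25,0,255],[0,0,0,1,-10,0,255],[0,0,0,0,0,0,255],[0,0,0,0,0,0,255]]' 30;python3 go.py 482.4 330.8 38 6.35
```

```text
clock: 36.85
position: [0.478, 0.2228, 0.1352]
ee_rot: [0.998, 0.055, -0.0, 0.0]
ft_force: [0.5, -1.6, -0.4]
grip_width: 0.457
clock: 37.45
position: [0.4815, 0.33, 0.1354]
ee_rot: [0.998, 0.055, -0.0, 0.001]
ft_force: [0.2, 0.6, 0.8]
grip_width: 0.46
t 37.45 pos [481.5 330.  135.4] yaw 6.29 rotvec [ 0.001  0.001 -0.001]
shift after turn [ 1.  -0.7 97.4]  in present axes [ 1.  -0.8 97.4] len 97.0
F [0.2 0.6 0.8] grip 0.46
```

```bash
python3 -m creep '[[0,0,0,0.5,0,10,255],[0,0,0,0,0,22,255],[0,0,0,0,0,22,255],[0,0,0,0,0,22,255],[0,0,0,0,0,12,255],[0,0,0,0,0,4,255],[0,0,0,0,0,0,255],[0,0,0,0,0,0,255]]';python3 go.py 482.4 330.8 37.5 6.35
```

```text
clock: 38.25
position: [0.4824, 0.3318, 0.0449]
ee_rot: [0.998, 0.055, 0.001, -0.0]
ft_force: [0.7, 0.5, -0.3]
grip_width: 0.461
t 38.25 pos [482.4 331.8  44.9] yaw 6.33 rotvec [-0.001 -0.001 -0.   ]
shift after turn [-0.1  1.   7.4]  in present axes [-0.1  1.   7.4] len 7.0
F [ 0.7  0.5 -0.3] grip 0.461
```

```bash
python3 -m creep '[[0,0,0,0,0.8,4,255],[0,0,0,0,0,2,255],[0,0,0,0,0,0.8,255],[0,0,0,0,0,0,255],[0,0,0,0,0,0,255]]';python3 go.py 482.4 330.8 37.5 6.35
```

```text
clock: 38.75
position: [0.4821, 0.3307, 0.0376]
ee_rot: [0.998, 0.055, 0.0, 0.0]
ft_force: [-1.7, -2.3, 6.4]
grip_width: 0.46
t 38.75 pos [482.1 330.7  37.6] yaw 6.34 rotvec [ 0. -0. -0.]
shift after turn [ 0.3 -0.1  0.1]  in present axes [ 0.3 -0.1  0.1] len 0.0
F [-1.7 -2.3  6.4] grip 0.46
```

```bash
python3 -m creep '[[0,0,0,0,0,0,0],[0,0,0,0,0,0,0],[0,0,0,0,0,0,0],[0,0,0,0,0,0,0],[0,0,0,0,0,0,0],[0,0,0,0,0,-10,0],[0,0,0,0,0,-20,0],[0,0,0,0,0,-22,0]]'; python3 -m creep '[[0,0,0,0,0,-22,0],[0,0,0,0,0,-22,0],[0,0,0,0,0,-20,0],[0,0,0,0,0,-20,0],[0,0,0,0,0,0,0]]';python3 go.py 480 -120 200 6.35
```

```text
clock: 39.55
position: [0.4817, 0.3307, 0.0901]
ee_rot: [0.998, 0.055, -0.0, 0.0]
ft_force: [0.4, 0.6, 0.6]
grip_width: 1.003
clock: 40.05
position: [0.4829, 0.3319, 0.1768]
ee_rot: [0.998, 0.055, 0.002, -0.001]
ft_force: [-0.2, 0.2, -0.1]
grip_width: 1.0
t 40.05 pos [482.9 331.9 176.8] yaw 6.36 rotvec [-0.002 -0.005  0.   ]
shift after turn [-52.9 448.8 -23.2]  in present axes [-52.8 448.8 -24.4] len 453.0
F [-0.2  0.2 -0.1] grip 1.0
```

Now I'll move aside so both cameras see the trays.

```bash
python3 -m creep '[[0,0,0,-2,25,-2,0],[0,0,0,-3,36,-2,0],[0,0,0,-3,36,-2,0],[0,0,0,-3,36,-2,0],[0,0,0,-3,36,-2,0],[0,0,0,-3,36,-2,0],[0,0,0,-3,36,-2,0],[0,0,0,-3,36,-2,0]]'; python3 -m creep '[[0,0,0,-5,36,0,0],[0,0,0,-5,36,0,0],[0,0,0,-5,36,0,0],[0,0,0,-5,36,0,0],[0,0,0,-5,36,0,0],[0,0,0,-3,18,0,0],[0,0,0,0,0,0,0],[0,0,0,0,0,0,0]]';python3 - <<'E'
from h import *
for n in("top","scene"):
    p,d=camera(n);cv2.imwrite(f"pics/{n}7.png",p);np.save(f"pics/{n}7.npy",d)
t=cv2.imread("pics/top7.png")[160:280,80:260];s=cv2.imread("pics/scene7.png")[100:220,240:420]
cv2.imwrite("pics/z7.png",np.vstack([cv2.resize(t,(450,300)),cv2.resize(s,(450,300))]))
E
echo S;python3 spool.py top7 125 224 12 .041 547 338 6.35;echo R;python3 spool.py top7 124 196 13 .049 547 338 6.35
echo C;python3 spool.py top7 130 250 14 .046 547 338 6.35;echo L;python3 spool.py top7 218 233 18 .049 555 106 9.6;echo Q;python3 spool.py top7 215 209 13 .037 555 106 9.6;echo M;python3 spool.py top7 288 208 16 .042; echo stem; python3 spool.py top7 130 250 8 .065
```

```text
clock: 40.85
position: [0.4893, 0.0515, 0.1892]
ee_rot: [0.998, 0.055, -0.0, 0.0]
ft_force: [0.0, 0.7, 0.1]
grip_width: 0.998
clock: 41.65
position: [0.4836, -0.1465, 0.189]
ee_rot: [0.998, 0.055, -0.0, -0.0]
ft_force: [0.5, -0.2, -0.5]
grip_width: 0.997
S
n 146 mean [0.5473 0.3391 0.0405] mid [0.5468 0.3394 0.0412] ext [0.0326 0.0333 0.0114]
tray xy [0.5 1.1]
R
n 93 mean [0.6099 0.3461 0.0484] mid [0.6099 0.3465 0.0486] ext [0.0251 0.0266 0.0111]
tray xy [63.4  1.1]
C
n 154 mean [0.4811 0.3307 0.0447] mid [0.482 0.331 0.046] ext [0.0372 0.0387 0.0119]
tray xy [-66.3   0. ]
L
n 416 mean [0.5244 0.1032 0.0483] mid [0.5246 0.1028 0.0488] ext [0.0547 0.057  0.0114]
tray xy [-30.6   2.4]
Q
n 199 mean [0.5955 0.1146 0.0365] mid [0.5961 0.1153 0.0368] ext [0.038  0.0389 0.0115]
tray xy [41.4  1.7]
M
n 253 mean [ 0.5895 -0.0688  0.0414] mid [ 0.5897 -0.0683  0.042 ] ext [0.0429 0.0426 0.0119]
stem
n 9 mean [0.4813 0.3308 0.0659] mid [0.481  0.3321 0.0646] ext [0.0049 0.0065 0.0093]
```

View pics/z7.png

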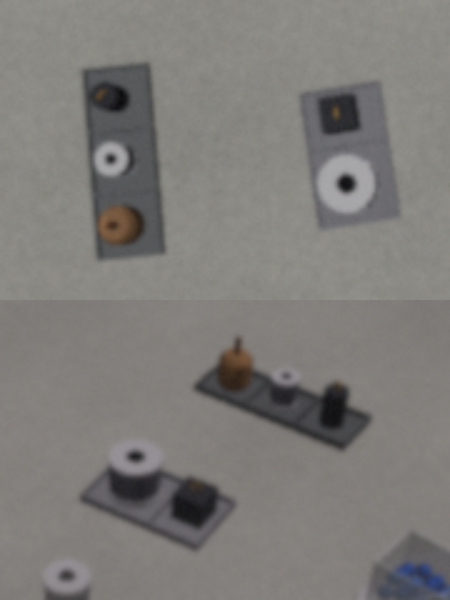

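View pics/top7.png

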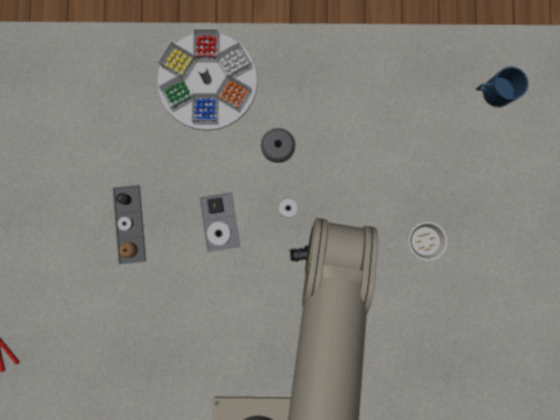

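The final pictures show all five pieces upright in their bays. The middle spool is at (288,208), the ashtray at (428,241) and the reel cover at (278,145), all unmoved. The arm is clear of everything, so I'm handing in.

```bash
python3 -c "
from workcell import *
print(hand_in())"
```

```text
the job is handed in; nothing more can be done
None
```

Both kits are made up and handed in at about 42 s of the 128 s. I placed them in the order you listed: large spool and square sinker in the steel tray, then small spool, round sinker and cork float in the plastic tray. The round sinker is in the end bay away from the robot and the cork in the end bay nearer it.

| Piece | Bay | Offset from bay centre (mm) |
|---|---|---|
| Large spool | steel, wide | about 2.6 |
| Square sinker | steel, narrow | about 1.9 |
| Small spool | plastic, middle | about 1.2 |
| Round sinker | plastic, far end | about 1.9 |
| Cork float | plastic, near end | about 1.3 |

- **Standing:** the top-camera depth put every top at its height plus the 3 mm floor, to within about 2 mm. Both pictures show all five upright.
- **Bystanders:** the middle spool reads the same position as at the start. The ashtray and reel cover are at the same pixels as before.
- **Forces:** wrist force readings stayed below 7 N. The arm ended about 0.19 m up, with the gripper open and empty.
- **Disagreement:** the camera placed the two steel-tray pieces about 1 to 2 mm off the arm's own reading. That is within the stated calibration, and the bays have 8 mm or more to spare on each side. No check failed.

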